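Reverse the ratchet and clamp the tube in the press

ROBOT

A 7-joint arm with a two-finger parallel gripper is mounted at the origin on the work surface; the furniture and walls round the work are solid. World frame = base frame: x ahead of the robot, y to its left, z up, the work surface at z = 0. Lengths are in m, angles in rad, forces in N, time in s.
With the tool pointing down it reaches from about 0.35 to 0.9 m from the base axis. Payload 8.1 kg.
Tool frame: the origin (TCP) lies on the centre line of the jaws, within the pads' length; the fingertips stand 14 mm ahead of it and the grasp point (between the pads) lies 5 mm behind it; z points along the fingers, y is the line along which they close (so a half turn about z gives the same grasp; the last joint's range is limited). The gripper opens to 92 mm and grips with 3 to 60 N. Pads are 19 mm wide; open, the fingers measure 130 mm over their backs; the gripper's body (75 mm by 190 mm) begins 47 mm behind the grasp point.
Start: joints at [-1.256, 0.434, 0.025, 1.573, -0.012, 1.134, -0.075], TCP at [0.254, 0.571, 0.241] pointing down, gripper open.
Joint ranges: [-2.62, 2.62], [-0.44, 2.09], [-1.27, 1.32], [0.08, 2.57], [-1.32, 4.46], [0.12, 2], [-2.74, 2.74]. Speed limits (rad/s): [2.22, 2.22, 3.01, 3.01, 3.14, 3.14, 3.14].

INTERFACE

Orientations are given as a unit quaternion [x, y, z, w].
In Python, from workcell import telemetry, imaging, finish_job gives the robot as it stands. The module is installed in compiled form; this text tells all that it offers.
- The arm moves only by the shell command python3 -m jog 'ROWS' [FORCE]. ROWS is JSON, a list of rows, each a list of 7 numbers: the opening, from 0 (shut) to 1 (fully open), then the shift along the tool's x, y, z in m, then the turn, a rotation vector about the tool's x, y, z in rad. A call has exactly 5 rows; each row shifts and turns the commanded pose from where the row before left it, along the tool's axes as they then stand; what a row does not reach is not made up. A row lasts 1/12 s, in which the tool goes at most 41.7 mm and 7.16 degrees, less where a joint would pass 70% of its speed; a pose out of reach is approached as far as the arm can. A call with a gripper value outside its range is refused whole. The fingers move at their own pace and stop on an object; FORCE is the grip in N (left out, the last holds). Time passes only in rows, so rows that do not move let the fingers close, or fill a call up. It gives the time, the measured TCP pose, the force, the opening and the grip force at its end, in the units of the state.
- telemetry.sense(): the state, without advancing time (a new reading comes with each control period).
- imaging.grab_frame(name): name is "scene" or "top" or "wrist"; returns (picture, depth): 480x640x3 uint8, red, green, blue; 480x640 float32, m along the optical axis (not along the pixel's ray), 0 where there is no reading.
- imaging.camera_info(name): a dict with "fx", "fy", "cx", "cy" (pixels), "k1" (the pictures are not rectified: a ray, as slopes to the right and down, at radius r is drawn at 1 + k1 r^2 times it, then the intrinsics apply), "rvec" (rotation vector, rad) and "tvec" (3), from world to camera coordinates, as OpenCV has them; the wrist camera has in their place "mount" (4x4, takes a point from camera to tool coordinates, whose origin is the TCP and whose axes are the flange's). Camera axes: x right, y down, z forward; pixel columns grow to the right and rows downward; lengths in m; the calibration is good to about 2 mm. A picture is of the moment at which its call begins: read the wrist's pose just before it. camera_info takes no time and is no camera call.
- finish_job(): hands the job in; it is judged then, once.
The state is a dict: "time_s": time; "joints": joint angles; "joint_velocities": joint speeds; "joint_efforts": joint torques, N m; "eef_pos": TCP position; "orientation": TCP orientation; "ft_force": force on the tool from outside, world axes, zero at the start; "wrist_torque": the same for the moment, N m; "width": finger opening in m; "grasp_force": force on a finger pad.
Only numpy, scipy, OpenCV 4.12 (cv2) and the standard library are available. Lean on these libraries where they do the work, as an engineer would, in place of code of your own. Each camera call takes 0.05 s, during which the arm holds its last target. There are 200 camera calls.

TASK

The steel tube lying in the V-saddle has to be clamped for tacking, but the press's ratchet is still set to loosen. Push the red pawl tab across to the tightening side, then swing the handle to and fro by its black knob until the foot holds the tube firmly: stop when pulling the knob along takes about 13 N (the bare screw takes 4 to 5 N, and 19 N crushes the tube). Then let go, leaving the ratchet set to tighten and the other things on the bench alone.

Things in the scene. Friction and masses are not known exactly. Their poses are not given: they have to be found in the camera images.
- axis_top (a point): Centre of the ratchet head on the upright axis of handle and spindle, 190 mm above the bench; the head's flat top (steel disc 69 mm across) is 1 mm below, with a 3 mm cap on it. The press is a blue C-frame fixed to the bench (base 104 x 74 mm, 0.19 m tall, column on the far side).
- handle (a joint): Angle of the steel handle about the axis, rad: 0 in mid-swing, pointing to the robot's right, growing counter-clockwise seen from above (knob moves away from the robot); stops at -0.85 and +0.85. 0.1 N m of friction holds it. Set to tighten, it turns the spindle when swung CLOCKWISE (angle falling) and clicks freely back; up to 0.39 rad passes after a reversal before a tooth bites, with a jolt.
- knob_mid (a point): Middle of the black knob at the handle's end, an upright post 22 mm across, 193 to 235 mm above the bench, spinning freely on its pin 110 mm from the axis. Pull along the arc, felt while it moves: 4 to 5 N turns the bare spindle; with the foot on the tube it rises by about 22 N per rad turned (10 N held loosely, 13 to 14 right, 19 crushed). At rest friction carries the load and less is felt.
- pawl (a joint): Direction pawl, rad: -0.39 set to loosen (as found), +0.39 set to tighten; between +0.19 and +0.39 it may be riding on a tooth and is still set to tighten. An over-centre spring holds it at either end (0.05 N m, 2 to 3 N at the tab's end); once past the middle it snaps over by itself.
- pawl_pivot (a point): Upright pin of the pawl on the handle bar, 48 mm from the axis towards the knob, 202 mm above the bench (half-way up the tab).
- tab_end (a point): Point near the free end of the red tab, 22 mm from its pivot towards the ratchet's axis, half-way up. The tab is an upright fin 32 mm long, 7 mm thick, 20 mm tall (192 to 212 mm above the bench), 3 mm clear of the head below. To set it to tighten, push this end sideways across the handle, counter-clockwise about the ratchet's axis seen from above (away from the robot); it travels 17 mm.
- foot: Pressing foot under the spindle, domed steel disc 35 mm across on disc springs, turning with the spindle. This body's origin lies on the axis and sinks with the foot: 100 mm below the foot's underside (at bench level to begin with). The spindle sinks 6 mm per radian turned.
- tube: Grey steel tube, 36 mm across, 141 mm long, lying level in the V-saddle under the foot, across the press (its y axis runs along it); origin on its lowest line half-way along. The saddle's height differs each time: the gap between foot and tube is 10 to 27 mm. Need not be touched.
- caliper: Bystander: digital caliper lying on the bench, 70 x 240 x 14 mm.
- c_clamp: Bystander: small C-clamp, lying, 110 x 111 x 16 mm.
- tape_measure: Bystander: tape measure, 74 x 90 x 37 mm.
- oil_bottle: Bystander: red oil bottle, standing, 53 mm across, 152 mm tall.
- bb_shell: Bystander: steel bottom-bracket shell, standing, 40 mm across, 68 mm tall.

How it is judged:
On the way, in this order (a step that is already met when the one before it is completed fails the run):
1. the pawl is set to tighten (value of joint pawl above 0.15 rad and contact force between foot and tube below 1 N), for 0.2 s.
2. the foot has come down on the tube (contact force between foot and tube above 5 N), for 0.1 s.
At the end, for the whole second after the job is handed in: The foot presses on the tube with 40 to 110 N (knob pulled with about 10 to 19 N), the pawl is set to tighten (above 0.15 rad), the tube lies within 12 mm of where it was, the handle is at rest (contact force between foot and tube between 40 and 110 N and value of joint pawl above 0.15 rad and distance of tube from where it was at the start of the episode below 0.012 m and velocity of joint handle between -0.2 and 0.2 rad/s); the robot touches nothing.
It fails at once if the foot presses on the tube with more than 110 N (the tube is crushed) (contact force between foot and tube above 110 N).
It fails at once if another thing on the bench is pushed more than 30 mm away (distance of any of caliper, c_clamp, tape_measure, oil_bottle, bb_shell from where it was at the start of the episode above 0.03 m).
It also fails if it takes over 72 s, if anything falls off the work surface, if the arm or the gripper's body presses on something with over 40 N, if the wrist force passes 120 N, or if a joint passes its speed limit or range.

## Working session

There is one attempt and no reset: what is moved stays moved. The work goes in short steps, Python scripts to look and compute and a shell command to move; the robot and the scene stay as the last step left them, time stands still between calls to the robot, and variables do not carry over. Pictures are saved under pics/ and viewed, at most 10 in all, crops included, and the job is handed in when it is done.

```bash
mkdir -p pics
python3 - <<'E'
from workcell import telemetry, imaging
import cv2,json
s=telemetry.sense();print(s)
for n in("scene","top"):
    p,d=imaging.grab_frame(n);cv2.imwrite(f"pics/{n}0.png",p[:,:,::-1]);
    import numpy as np;np.save(f"{n}0.npy",d);print(n,imaging.camera_info(n))
print(imaging.camera_info("wrist"))
E
```

```text
{'time_s': 0.0, 'joints': array([-1.25558509,  0.43519098,  0.02496492,  1.57405972, -0.01160987,
        1.13397924, -0.07511546]), 'joint_velocities': array([-0.00031698, -0.00034553,  0.00070103,  0.00051888, -0.00028326,
        0.00071813, -0.00138553]), 'joint_efforts': array([-9.93490175e-04, -6.67865753e+01,  9.84255932e-01, -3.14463723e+01,
       -6.07044459e-02,  4.28433577e-02,  1.52923294e-04]), 'eef_pos': array([0.2534539 , 0.5707949 , 0.23997918]), 'orientation': array([ 2.07429367e-01,  9.78249713e-01, -7.40196584e-04, -9.38309371e-05]), 'ft_force': array([ 0.2949907 , -0.0426922 ,  0.15565899]), 'wrist_torque': array([-0.01618342, -0.02692792, -0.03188769]), 'grasp_force': 0.0, 'width': 0.09189230913236389}
scene {'fx': 554.0397971574931, 'fy': 554.0397971574931, 'cx': 311.86698680336826, 'cy': 240.26802360625035, 'k1': -0.167801107016779, 'rvec': array([ 2.03665405, -0.65784069,  0.36657537]), 'tvec': array([-0.48948361,  0.11960086,  1.10619467])}
top {'fx': 468.4583131248341, 'fy': 468.4583131248341, 'cx': 318.12101809625364, 'cy': 237.5580274260414, 'k1': -0.0759895065021533, 'rvec': array([ 1.6318259 , -2.34547372,  0.48214058]), 'tvec': array([-0.10613589,  0.48368576,  0.80779678])}
{'fx': 390.97615605737616, 'fy': 390.97615605737616, 'cx': 312.64446778935405, 'cy': 238.35783961844658, 'k1': 0.012296599355140094, 'mount': array([[-6.25101681e-05, -9.68199280e-01, -2.50180235e-01,
         6.72737591e-02],
       [ 9.99999892e-01, -1.75595245e-04,  4.29694329e-04,
         3.10880457e-05],
       [-4.59960200e-04, -2.50180182e-01,  9.68199187e-01,
        -1.43706535e-01],
       [ 0.00000000e+00,  0.00000000e+00,  0.00000000e+00,
         1.00000000e+00]])}
```

View pics/scene0.png

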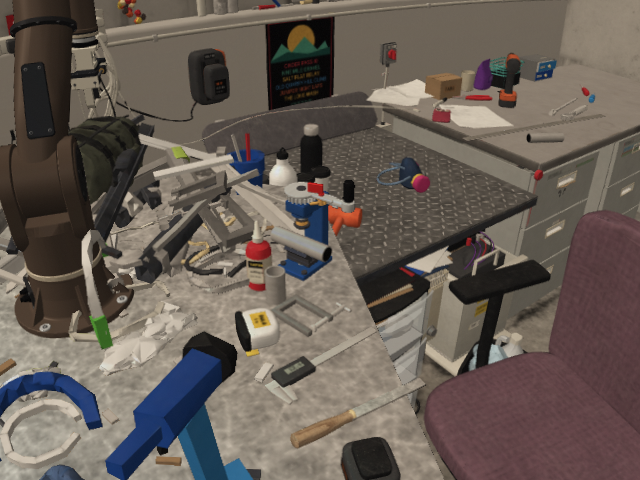

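View pics/top0.png

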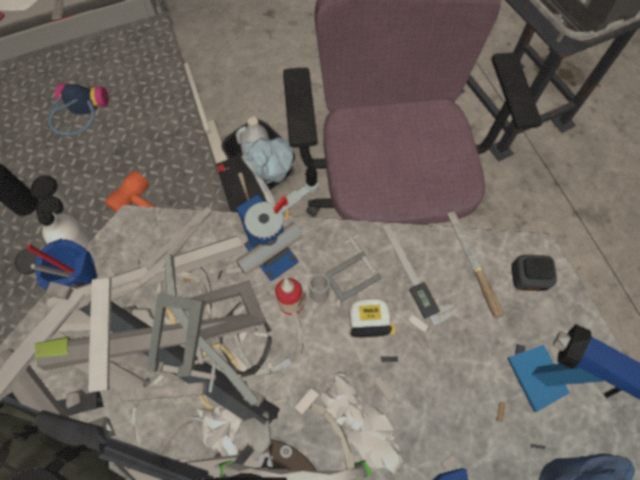

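The scene view shows the blue press at about (305,215), with the oil bottle and shell in front of it. In the top view the head is at (262,222), the red tab at (281,204), and the handle points to upper right.

```bash
cat > h.py <<'E'
import numpy as np,cv2
from workcell import telemetry, imaging
from scipy.spatial.transform import Rotation as R
def cam(n,s=None):
    c=imaging.camera_info(n);K=np.array([[c['fx'],0,c['cx']],[0,c['fy'],c['cy']],[0,0,1]]);D=np.array([c['k1'],0,0,0.])
    if n=='wrist':
        T=np.eye(4);T[:3,:3]=R.from_quat(s['orientation']).as_matrix();T[:3,3]=s['eef_pos'];T=T@c['mount']
        Rw,C=T[:3,:3],T[:3,3]
    else:
        Rw=cv2.Rodrigues(c['rvec'])[0].T;C=-Rw@c['tvec']
    return K,D,Rw,C
def ray(n,uv,z,s=None):
    K,D,Rw,C=cam(n,s);p=cv2.undistortPoints(np.array([[uv]],float),K,D).ravel()
    d=Rw@np.array([p[0],p[1],1]);return C+d*(z-C[2])/d[2]
def proj(n,P,s=None):
    K,D,Rw,C=cam(n,s);return cv2.projectPoints((np.atleast_2d(P)-C)@Rw,np.zeros(3),np.zeros(3),K,D)[0].reshape(-1,2)
E
python3 - <<'E'
from h import *
for n,uv,z in[("top",(262,222),.19),("top",(281,204),.212),("top",(310,188),.235),("top",(288,290),.15),("top",(318,287),.068)]:print(uv,ray(n,uv,z))
p=cv2.imread("pics/top0.png")[150:300,200:350];cv2.imwrite("pics/topc.png",cv2.resize(p,(600,600),interpolation=cv2.INTER_CUBIC))
d=np.load("top0.npy");K,D,Rw,C=cam("top");print(C);print(C[2]-d[222,262],C[2]-d[188,310])
E
```

```text
(262, 222) [ 0.44224563 -0.17279217  0.19      ]
(281, 204) [ 0.45275967 -0.21352755  0.212     ]
(310, 188) [ 0.45243752 -0.26764283  0.235     ]
(288, 290) [ 0.32090564 -0.1770676   0.15      ]
(318, 287) [ 0.33260537 -0.23611684  0.068     ]
[ 0.07127513 -0.15013711  0.93280817]
0.11286467948357493 0.08267665543953806
```

View pics/topc.png

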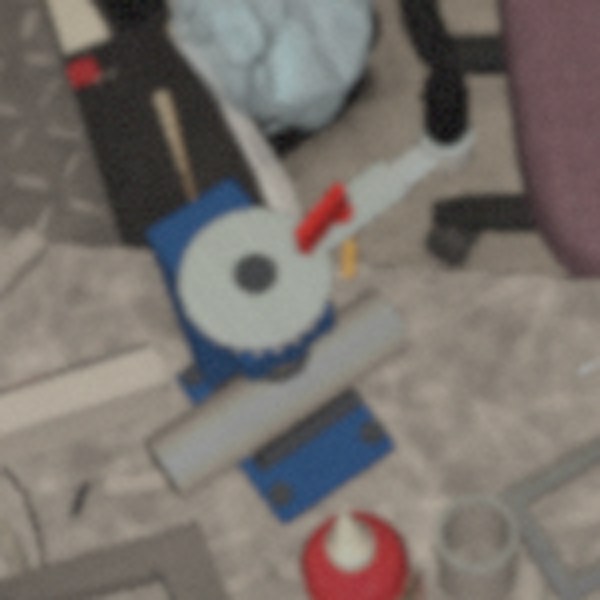

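The crop shows the cap at (255,273), the tab's free end at (303,240) with its pivot at about (338,208), and the knob from base (452,145) up to top (446,80).

Run:
```python
from h import *
f=lambda c,z:ray("top",(200+(c[0]-1.5)/4,150+(c[1]-1.5)/4),z)
ax=f((255,273),.192);tb=f((303,240),.212);tp=f((340,200),.212);kt=f((447,88),.235);kb=f((449,140),.193)
for n,p in dict(ax=ax,tb=tb,tp=tp,kt=kt,kb=kb).items():
    d=p-ax;print(n,p.round(4),np.hypot(*d[:2]).round(4),np.degrees(np.arctan2(d[1],d[0])).round(1))
s=telemetry.sense();print(R.from_quat(s['orientation']).as_matrix().round(3))
```

```text
ax [ 0.4481 -0.1774  0.192 ] 0.0 0.0
tb [ 0.4458 -0.201   0.212 ] 0.0236 -95.6
tp [ 0.4587 -0.2222  0.212 ] 0.046 -76.7
kt [ 0.4823 -0.2809  0.235 ] 0.109 -71.7
kb [ 0.4808 -0.2803  0.193 ] 0.1079 -72.4
[[-0.914  0.406 -0.   ]
 [ 0.406  0.914 -0.001]
 [-0.    -0.001 -1.   ]]
```

```bash
python3 -m jog '[[0,-0.0233,-0.0327,-0.004,0,0,0],[0,-0.0233,-0.0327,-0.004,0,0,0],[0,-0.0233,-0.0327,-0.004,0,0,0],[0,-0.0233,-0.0327,-0.004,0,0,0],[0,-0.0233,-0.0327,-0.004,0,0,0]]' 20
for i in 1 2; do python3 -m jog '[[0,-0.0233,-0.0327,0,0,0,0],[0,-0.0233,-0.0327,0,0,0,0],[0,-0.0233,-0.0327,0,0,0,0],[0,-0.0233,-0.0327,0,0,0,0],[0,-0.0233,-0.0327,0,0,0,0]]'; done
python3 -m jog '[[0,0,0,0,0,0,0.12],[0,0,0,0,0,0,0.12],[0,0,0,0,0,0,0.12],[0,0,0,0,0,0,0.12],[0,0,0,0,0,0,0.12]]'
```

```text
time_s: 0.52
eef_pos: [0.2937, 0.3724, 0.2605]
orientation: [0.207, 0.978, -0.0, -0.0]
ft_force: [0.9, 0.9, -0.7]
width: 0.0631
grasp_force: 0.0
time_s: 0.93
eef_pos: [0.3336, 0.1758, 0.2606]
orientation: [0.207, 0.978, 0.0, -0.0]
ft_force: [1.4, 0.6, 1.4]
width: 0.0298
grasp_force: 0.0
time_s: 1.35
eef_pos: [0.3736, -0.0209, 0.2608]
orientation: [0.207, 0.978, 0.0, 0.0]
ft_force: [2.4, -0.0, 0.2]
width: 0.0008
grasp_force: 0.0
time_s: 1.77
eef_pos: [0.3737, -0.019, 0.2605]
orientation: [0.49, 0.872, -0.0, -0.0]
ft_force: [0.5, 0.0, 0.7]
width: 0.0005
grasp_force: 0.0
```

```bash
python3 -m jog '[[0,0,0,0,0,0,0.119],[0,0,0,0,0,0,0.119],[0,-0.04,-0.0044,0,0,0,0],[0,-0.04,-0.0044,0,0,0,0],[0,-0.04,-0.0044,0,0,0,0]]'
python3 -m jog '[[0,-0.04,-0.0044,0,0,0,0],[0,-0.04,-0.0044,0,0,0,0],[0,0,0,0,0,0,0],[0,0,0,0,0,0,0],[0,0,0,0,0,0,0]]'
python3 - <<'E'
from h import *
s=telemetry.sense();p,d=imaging.grab_frame("wrist");np.save("w.npy",[s],allow_pickle=True);cv2.imwrite("pics/w1.png",p[:,:,::-1])
print(s['eef_pos'],proj("wrist",[[.448,-.1774,.192],[.448,-.205,.212],[.482,-.281,.235],[.463,-.223,.212]],s))
E
```

```text
time_s: 2.18
eef_pos: [0.3985, -0.1382, 0.2608]
orientation: [0.587, 0.81, 0.0, 0.0]
ft_force: [1.2, 0.8, -0.5]
width: 0.0006
grasp_force: 0.0
time_s: 2.6
eef_pos: [0.4146, -0.2156, 0.2603]
orientation: [0.588, 0.809, -0.0, -0.001]
ft_force: [-0.4, 0.7, -0.3]
width: 0.0002
grasp_force: 0.0
[ 0.41461461 -0.21556499  0.26026485] [[391.95616736 214.82826121]
 [380.43839103 272.0106113 ]
 [398.42333288 440.07080373]
 [395.07502047 310.76832581]]
```

View pics/w1.png

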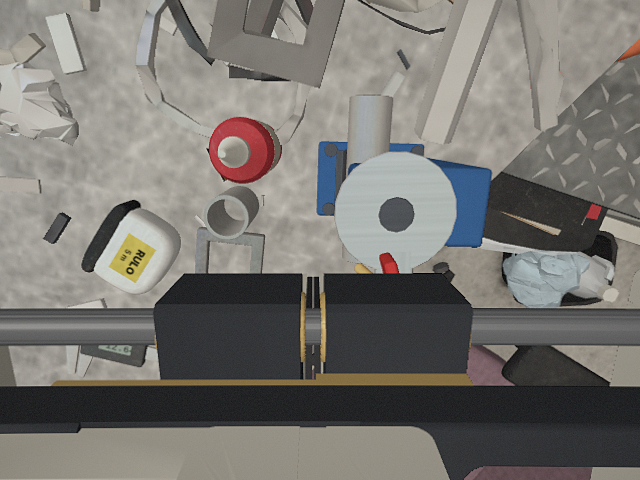

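Wrist view: cap at (397,214) and the red tab's tip at about (387,254). The fingers hide the rest of the tab.

Run:
```python
from h import *
s=np.load("w.npy",allow_pickle=True)[0]
print(ray("wrist",(397,214),.192,s),ray("wrist",(387,255),.212,s))
```

```text
[ 0.45047198 -0.17610929  0.192     ] [ 0.44797332 -0.19532843  0.212     ]
```

```bash
python3 -m jog '[[0,0,0,0.02,0,0,0],[0,0,0,0.02,0,0,0],[0,0,0,0.008,0,0,0],[0,0,0,0,0,0,0],[0,0,0,0,0,0,0]]'
python3 -m jog '[[0,0,0.003,0,0,0,0],[0,0,0.003,0,0,0,0],[0,0,0.003,0,0,0,0],[0,0,0.003,0,0,0,0],[0,0,0.002,0,0,0,0]]'
python3 -m jog '[[0,0,0.001,0,0,0,0],[0,0,0.001,0,0,0,0],[0,0,0.001,0,0,0,0],[0,0,0.001,0,0,0,0],[0,0,0.001,0,0,0,0]]'
python3 -m jog '[[0,0,0.001,0,0,0,0],[0,0,0.001,0,0,0,0],[0,0,0.001,0,0,0,0],[0,0,0.001,0,0,0,0],[0,0,0.001,0,0,0,0]]'
```

```text
time_s: 3.07
eef_pos: [0.415, -0.2151, 0.213]
orientation: [0.587, 0.81, 0.0, -0.0]
ft_force: [-0.2, -0.1, 0.3]
width: 0.0007
grasp_force: 0.0
time_s: 3.48
eef_pos: [0.429, -0.2114, 0.213]
orientation: [0.587, 0.809, 0.0, 0.0]
ft_force: [0.4, -0.6, 0.0]
width: 0.0
grasp_force: 0.0
time_s: 3.9
eef_pos: [0.4331, -0.21, 0.2127]
orientation: [0.588, 0.809, 0.0, -0.0]
ft_force: [-0.1, 0.0, -0.2]
width: 0.0002
grasp_force: 0.0
time_s: 4.32
eef_pos: [0.4378, -0.2083, 0.2126]
orientation: [0.587, 0.809, 0.0, -0.0]
ft_force: [-0.1, 0.6, 0.6]
width: 0.0004
grasp_force: 0.4
```

```bash
for i in 1 2; do python3 -m jog '[[0,0,0.001,0,0,0,0],[0,0,0.001,0,0,0,0],[0,0,0.001,0,0,0,0],[0,0,0.0005,0,0,0,0],[0,0,0.0005,0,0,0,0]]' | grep -E 'pos|ft'; done
python3 - <<'E'
from h import *
s=telemetry.sense();p,d=imaging.grab_frame("wrist");cv2.imwrite("pics/w2.png",cv2.resize(p[150:390,280:520,::-1],(600,600)))
p,d=imaging.grab_frame("top");cv2.imwrite("pics/t2.png",cv2.resize(p[150:270,220:370,::-1],(750,600)))
E
```

```text
eef_pos: [0.4419, -0.2072, 0.2128]
ft_force: [0.2, -0.4, -0.7]
eef_pos: [0.4448, -0.2062, 0.2126]
ft_force: [-4.0, -2.0, 1.7]
```

View pics/t2.png

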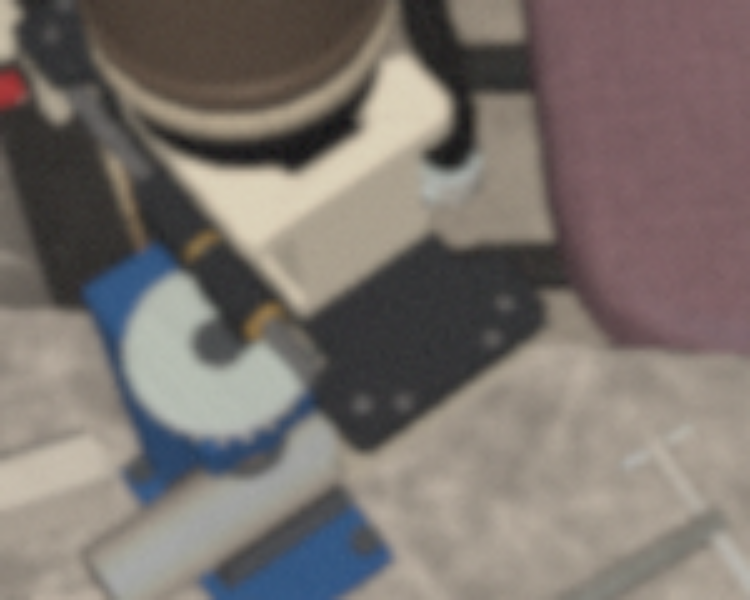

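The press is visible but the arm hides the tab. 4.5 N appeared where I would expect the tab's far stop, so it has probably snapped. I'll back off and look.

```bash
python3 -m jog '[[0,0,-0.02,0,0,0,0],[0,0,-0.02,0,0,0,0],[0,0,-0.01,-0.03,0,0,0],[0,0.02,0,-0.03,0,0,0],[0,0.03,0,0,0,0,0]]'
python3 -m jog '[[0.6,0.03,0,0,0,0,0],[0.6,0.03,0,0,0,0,0],[0.6,0,0,0,0,0,0],[0.6,0,0,0,0,0,0],[0.6,0,0,0,0,0,0]]' | grep pos
python3 - <<'E'
from h import *
s=telemetry.sense();p,d=imaging.grab_frame("wrist");np.save("w.npy",[s],allow_pickle=True);cv2.imwrite("pics/w3.png",p[:,:,::-1])
E
```

```text
time_s: 5.67
eef_pos: [0.385, -0.1768, 0.2773]
orientation: [0.59, 0.808, 0.002, 0.004]
ft_force: [1.8, 0.4, 0.3]
width: 0.0006
grasp_force: 0.0
eef_pos: [0.3646, -0.1169, 0.2731]
```

View pics/w3.png

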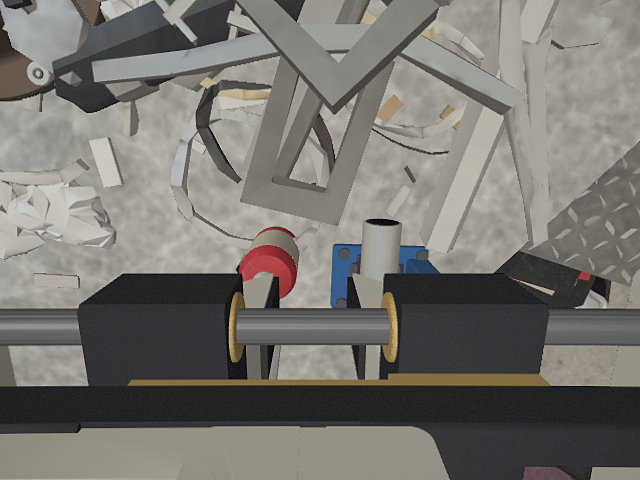

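The camera sees the tool +x side, so the view needs to be from beyond the knob. I'll move there.

```bash
python3 -m jog '[[0.6,0,0,-0.04,0,0,0],[0.6,-0.038,0.01,0,0,0,0],[0.6,-0.038,0.01,0,0,0,0],[0.6,-0.038,0.01,0,0,0,0],[0.6,-0.038,0.01,0,0,0,0]]'|grep pos
python3 -m jog '[[0.6,-0.038,0.01,0,0,0,0],[0.6,-0.038,0.012,0,0,0,0],[0.6,0,0,0,0,0,0],[0.6,0,0,0,0,0,0],[0.6,0,0,0,0,0,0]]' | grep pos
python3 - <<'E'
from h import *
s=telemetry.sense();p,d=imaging.grab_frame("wrist");np.save("w.npy",[s],allow_pickle=True);cv2.imwrite("pics/w4.png",p[:,:,::-1])
E
```

```text
eef_pos: [0.4503, -0.2517, 0.3132]
eef_pos: [0.4929, -0.3154, 0.3121]
```

View pics/w4.png

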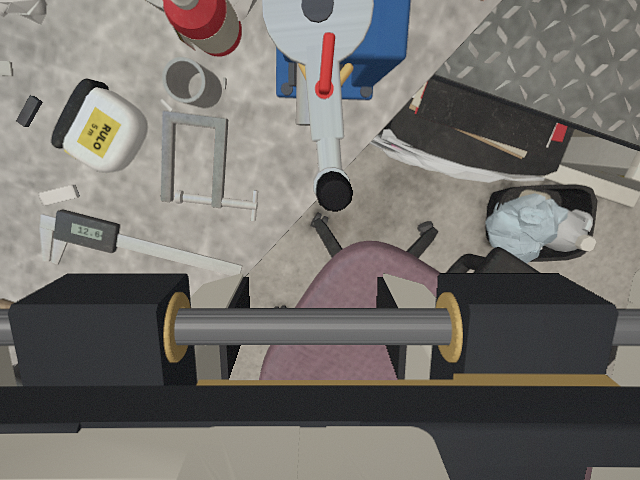

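Axis cap at (318,7), tab from its pivot (321,88) to tip (329,36), leaning right (CCW, the tightening side). Knob top at (334,191). I'll check the tab's angle.

Run:
```python
from h import *
s=np.load("w.npy",allow_pickle=True)[0]
ax=ray("wrist",(318,7),.192,s)[:2];k=ray("wrist",(335,190),.235,s)[:2];a=ray("wrist",(321,88),.212,s)[:2];b=ray("wrist",(329,36),.212,s)[:2]
g=lambda v:np.degrees(np.arctan2(v[1],v[0]))
print(ax,k,np.linalg.norm(k-ax),g(k-ax),a,np.linalg.norm(a-ax),b,g(a-b)-g(k-ax))
```

```text
[ 0.45163055 -0.1784431 ] [ 0.49285683 -0.27498295] 0.10497404033720231 -66.87562921371031 [ 0.46800113 -0.22349087] 0.04793013419307467 [ 0.46368425 -0.195932  ] -14.221783755435496
```

```bash
python3 -m jog '[[0.6,0.018,0.006,0,0,0,0],[0.6,0.0185,0.006,0.02,0,0,0],[0.6,0,0,0.03,0,0,0],[0.6,0,0,0.03,0,0,0],[0.6,0,0,0.018,0,0,0]]' 15
python3 -m jog '[[0.6,0,0,0,0,0,0],[0,0,0,0,0,0,0],[0,0,0,0,0,0,0],[0,0,0,0,0,0,0],[0,0,0,0,0,0,0]]'
python3 - <<'E'
from h import *
d=np.load("top0.npy");K,D,Rw,C=cam("top")
for c in[(200,440),(230,420),(340,350),(370,330)]:
    u,v=200+c[0]//4,150+c[1]//4;best=[]
    for dv in range(-6,7):
        p=cv2.undistortPoints(np.array([[[u,v+dv]]],float),K,D).ravel();best.append((C+Rw@np.array([p[0],p[1],1])*d[v+dv,u])[2])
    print(np.round(best,3))
E
```

```text
time_s: 7.43
eef_pos: [0.4927, -0.2734, 0.2131]
orientation: [0.586, 0.81, 0.001, -0.001]
ft_force: [0.1, 0.2, -0.7]
width: 0.055
grasp_force: 0.0
time_s: 7.85
eef_pos: [0.4941, -0.2764, 0.2162]
orientation: [0.587, 0.809, 0.0, 0.001]
ft_force: [0.6, -0.6, 0.2]
width: 0.0334
grasp_force: 0.0
[0.077 0.077 0.078 0.079 0.075 0.077 0.076 0.072 0.075 0.074 0.071 0.073
 0.07 ]
[0.077 0.077 0.074 0.076 0.074 0.075 0.076 0.076 0.075 0.074 0.077 0.072
 0.071]
[0.077 0.077 0.077 0.079 0.075 0.076 0.075 0.074 0.075 0.074 0.073 0.072
 0.069]
[0.077 0.077 0.076 0.073 0.077 0.075 0.075 0.075 0.073 0.072 0.074 0.069
 0.071]
```

```bash
python3 -m jog '[[0,0,0,0,0,0,0],[0,0,0,0,0,0,0],[0,0,0,0,0,0,0],[0,0,0,0,0,0,0],[0,0,0,0,0,0,0]]'
python3 -m jog '[[0,0.0013,0.0095,0,0,0,0],[0,0.002,0.0094,0,0,0,0],[0,0.0029,0.0091,0,0,0,0],[0,0.0037,0.0089,0,0,0,0],[0,0.0044,0.0085,0,0,0,0]]'
python3 -m jog '[[0,0.0026,0.0041,0,0,0,0],[0,0.0026,0.004,0,0,0,0],[0,0.0029,0.0038,0,0,0,0],[0,0.0029,0.0038,0,0,0,0],[0,0,0,0,0,0,0]]'
```

```text
time_s: 8.27
eef_pos: [0.4938, -0.2763, 0.2154]
orientation: [0.588, 0.809, 0.0, 0.0]
ft_force: [-2.5, 1.3, 7.1]
width: 0.0217
grasp_force: 15.0
time_s: 8.68
eef_pos: [0.5323, -0.2485, 0.2153]
orientation: [0.588, 0.809, -0.0, -0.0]
ft_force: [-4.3, 1.0, 8.5]
width: 0.0218
grasp_force: 15.0
time_s: 9.1
eef_pos: [0.5444, -0.2322, 0.2154]
orientation: [0.587, 0.81, 0.0, 0.0]
ft_force: [-2.2, 2.6, 7.8]
width: 0.0218
grasp_force: 15.0
```

```bash
python3 -m jog '[[0,0,0,-0.003,0,0,0],[0,0,0,0,0,0,0],[0,-0.0029,-0.0038,0,0,0,0],[0,-0.0029,-0.0038,0,0,0,0],[0,-0.0052,-0.0081,0,0,0,0]]'
python3 -m jog '[[0,-0.0044,-0.0085,0,0,0,0],[0,-0.0037,-0.0089,0,0,0,0],[0,-0.0029,-0.0091,0,0,0,0],[0,-0.002,-0.0094,0,0,0,0],[0,-0.0013,-0.0095,0,0,0,0]]'
python3 -m jog '[[0,-0.0004,-0.0096,0,0,0,0],[0,0.0004,-0.0096,0,0,0,0],[0,0.0013,-0.0095,0,0,0,0],[0,0.002,-0.0094,0,0,0,0],[0,0.0029,-0.0091,0,0,0,0]]'
python3 -m jog '[[0,0.0037,-0.0089,0,0,0,0],[0,0.0022,-0.0043,0,0,0,0],[0,0.0022,-0.0043,0,0,0,0],[0,0.0026,-0.0041,0,0,0,0],[0,0.0026,-0.004,0,0,0,0]]'
```

```text
time_s: 9.52
eef_pos: [0.5321, -0.2481, 0.2169]
orientation: [0.587, 0.81, -0.0, -0.0]
ft_force: [2.4, -1.4, -15.1]
width: 0.0213
grasp_force: 15.0
time_s: 9.93
eef_pos: [0.4922, -0.2764, 0.217]
orientation: [0.588, 0.809, 0.0, -0.001]
ft_force: [3.5, 0.4, -19.8]
width: 0.0213
grasp_force: 15.0
time_s: 10.35
eef_pos: [0.4454, -0.2847, 0.2176]
orientation: [0.588, 0.809, 0.0, -0.0]
ft_force: [4.2, -0.1, -20.2]
width: 0.0214
grasp_force: 15.0
time_s: 10.77
eef_pos: [0.4182, -0.28, 0.2179]
orientation: [0.587, 0.809, 0.0, 0.0]
ft_force: [4.1, -1.3, -19.6]
width: 0.021
grasp_force: 15.0
```

```bash
python3 -m jog '[[0,0,0,0.002,0,0,0],[0,-0.0052,0.0081,0,0,0,0],[0,-0.0044,0.0085,0,0,0,0],[0,-0.0037,0.0089,0,0,0,0],[0,-0.0029,0.0091,0,0,0,0]]'|grep -E 'pos|ft'
python3 -m jog '[[0,-0.002,0.0094,0,0,0,0],[0,-0.0013,0.0095,0,0,0,0],[0,-0.0004,0.0096,0,0,0,0],[0,0.0004,0.0096,0,0,0,0],[0,0.0013,0.0095,0,0,0,0]]'|grep -E 'pos|ft'
python3 -m jog '[[0,0.002,0.0094,0,0,0,0],[0,0.0029,0.0091,0,0,0,0],[0,0.0037,0.0089,0,0,0,0],[0,0.0044,0.0085,0,0,0,0],[0,0.0052,0.0081,0,0,0,0]]'|grep -E 'pos|ft'
python3 -m jog '[[0,0.0029,0.0038,0,0,0,0],[0,0.0029,0.0038,0,0,0,0],[0,0,0,0,0,0,0],[0,-0.0029,-0.0038,0,0,0,0],[0,-0.0029,-0.0038,0,0,0,0]]'|grep -E 'pos|ft'
python3 -m jog '[[0,-0.0052,-0.0081,0,0,0,0],[0,-0.0044,-0.0085,0,0,0,0],[0,-0.0037,-0.0089,0,0,0,0],[0,-0.0029,-0.0091,0,0,0,0],[0,-0.002,-0.0094,0,0,0,0]]'|grep -E 'pos|ft'
```

```text
eef_pos: [0.4582, -0.2846, 0.2175]
ft_force: [-1.8, 7.4, 10.0]
eef_pos: [0.5032, -0.2714, 0.2175]
ft_force: [-6.8, 9.2, 14.0]
eef_pos: [0.5383, -0.2409, 0.2175]
ft_force: [-11.1, 8.1, 13.9]
eef_pos: [0.5392, -0.2397, 0.2175]
ft_force: [-6.4, 10.0, 12.7]
eef_pos: [0.5038, -0.271, 0.2175]
ft_force: [-0.8, 9.5, 9.9]
```

```bash
python3 -m jog '[[0,-0.0005,-0.0095,-0.001,0,0,0],[0,0.0004,-0.0096,0,0,0,0],[0,0.0004,-0.0096,0,0,0,0],[0,0.0013,-0.0095,0,0,0,0],[0,0.002,-0.0094,0,0,0,0]]'|grep -E 'pos|ft'
python3 -m jog '[[0,0.0029,-0.0091,0,0,0,0],[0,0.0037,-0.0089,0,0,0,0],[0,0.0044,-0.0085,0,0,0,0],[0,0.0026,-0.0041,0,0,0,0],[0,0.0026,-0.004,0,0,0,0]]'|grep -E 'pos|ft'
```

```text
eef_pos: [0.4557, -0.2846, 0.2176]
ft_force: [4.5, -0.7, 3.0]
eef_pos: [0.417, -0.2796, 0.2175]
ft_force: [3.5, -4.9, 4.9]
```

```bash
python3 -m jog '[[0,-0.0052,0.0081,0,0,0,0],[0,-0.0044,0.0085,0,0,0,0],[0,-0.0037,0.0089,0,0,0,0],[0,-0.0029,0.0091,0,0,0,0],[0,-0.002,0.0094,0,0,0,0]]'|grep -E 'pos|ft'
python3 -m jog '[[0,-0.0013,0.0095,0,0,0,0],[0,-0.0004,0.0096,0,0,0,0],[0,0.0004,0.0096,0,0,0,0],[0,0.0013,0.0095,0,0,0,0],[0,0.002,0.0094,0,0,0,0]]'|grep -E 'pos|ft'
python3 -m jog '[[0,0.0029,0.0091,0,0,0,0],[0,0.0037,0.0089,0,0,0,0],[0,0.0044,0.0085,0,0,0,0],[0,0.0052,0.0081,0,0,0,0],[0,0.0029,0.0038,0,0,0,0]]'|grep -E 'pos|ft'
python3 -m jog '[[0,0.0029,0.0038,0,0,0,0],[0,0,0,0,0,0,0],[0,-0.0029,-0.0038,0,0,0,0],[0,-0.0029,-0.0038,0,0,0,0],[0,-0.0026,-0.0041,0,0,0,0]]'|grep -E 'pos|ft'
python3 -m jog '[[0,-0.0026,-0.004,0,0,0,0],[0,-0.0044,-0.0085,0,0,0,0],[0,-0.0037,-0.0089,0,0,0,0],[0,-0.0029,-0.0091,0,0,0,0],[0,-0.002,-0.0094,0,0,0,0]]'|grep -E 'pos|ft'
python3 -m jog '[[0,-0.0013,-0.0095,0,0,0,0],[0,-0.0004,-0.0096,0,0,0,0],[0,0.0002,-0.0048,0,0,0,0],[0,0.0002,-0.0048,0,0,0,0],[0,0.0006,-0.0047,0,0,0,0]]'|grep -E 'pos|ft'
```

```text
eef_pos: [0.4645, -0.2837, 0.2175]
ft_force: [-2.7, -3.1, 9.4]
eef_pos: [0.5095, -0.2671, 0.2176]
ft_force: [0.8, -4.8, 5.9]
eef_pos: [0.5415, -0.2357, 0.2176]
ft_force: [3.7, -3.5, 3.7]
eef_pos: [0.5357, -0.2436, 0.2176]
ft_force: [8.5, 0.0, 3.7]
eef_pos: [0.5023, -0.2714, 0.2176]
ft_force: [7.1, -3.6, 3.3]
eef_pos: [0.4703, -0.2827, 0.2176]
ft_force: [4.4, -4.5, 4.3]
```

```bash
python3 -m jog '[[0,0.0007,-0.0047,0,0,0,0],[0,0.0008,-0.0047,0,0,0,0],[0,0.0009,-0.0047,0,0,0,0],[0,0.0011,-0.0047,0,0,0,0],[0,0.0014,-0.0046,0,0,0,0]]'|grep -E 'pos|ft'
python3 -m jog '[[0,0.0015,-0.0045,0,0,0,0],[0,0.0017,-0.0045,0,0,0,0],[0,0.0019,-0.0044,0,0,0,0],[0,0.0021,-0.0043,0,0,0,0],[0,0.0023,-0.0042,0,0,0,0]]'|grep -E 'pos|ft'
python3 -m jog '[[0,0.0025,-0.0041,0,0,0,0],[0,0.0026,-0.004,0,0,0,0],[0,0.0013,-0.002,0,0,0,0],[0,0,0,0,0,0,0],[0,0,0,0,0,0,0]]'|grep -E 'pos|ft'
```

```text
eef_pos: [0.4465, -0.2846, 0.2175]
ft_force: [3.3, -2.1, 6.8]
eef_pos: [0.423, -0.2814, 0.2175]
ft_force: [4.3, 1.2, 7.8]
eef_pos: [0.4113, -0.2778, 0.2174]
ft_force: [3.2, 3.8, 10.3]
```

```bash
python3 -m jog '[[0,-0.0055,0.0076,-0.0005,0,0,0],[0,-0.005,0.0081,0,0,0,0],[0,-0.0044,0.0085,0,0,0,0],[0,-0.0037,0.0089,0,0,0,0],[0,-0.0029,0.0091,0,0,0,0]]'|grep -E 'pos|ft'
python3 -m jog '[[0,-0.002,0.0094,0,0,0,0],[0,-0.0013,0.0095,0,0,0,0],[0,-0.0004,0.0096,0,0,0,0],[0,0.0004,0.0096,0,0,0,0],[0,0.0013,0.0095,0,0,0,0]]'|grep -E 'pos|ft'
python3 -m jog '[[0,0.002,0.0094,0,0,0,0],[0,0.0029,0.0091,0,0,0,0],[0,0.0037,0.0089,0,0,0,0],[0,0.0044,0.0085,0,0,0,0],[0,0.0052,0.0081,0,0,0,0]]'|grep -E 'pos|ft'
python3 -m jog '[[0,0.0029,0.0038,0,0,0,0],[0,0.0029,0.0038,0,0,0,0],[0,0,0,0,0,0,0],[0,-0.0029,-0.0038,0,0,0,0],[0,-0.0029,-0.0038,0,0,0,0]]'|grep -E 'pos|ft'
python3 -m jog '[[0,-0.0026,-0.0041,0,0,0,0],[0,-0.0026,-0.004,0,0,0,0],[0,-0.0023,-0.0042,0,0,0,0],[0,-0.0021,-0.0043,0,0,0,0],[0,-0.0019,-0.0044,0,0,0,0]]'|grep -E 'pos|ft'
python3 -m jog '[[0,-0.0017,-0.0045,0,0,0,0],[0,-0.0015,-0.0045,0,0,0,0],[0,-0.0013,-0.0046,0,0,0,0],[0,-0.0011,-0.0047,0,0,0,0],[0,0,0,0,0,0,0]]'|grep -E 'pos|ft'
```

```text
eef_pos: [0.4573, -0.2847, 0.2175]
ft_force: [-2.1, 7.1, 12.4]
eef_pos: [0.5023, -0.2718, 0.2175]
ft_force: [-5.7, 4.7, 12.9]
eef_pos: [0.5379, -0.2413, 0.2175]
ft_force: [-6.7, 3.1, 13.0]
eef_pos: [0.5382, -0.2408, 0.2175]
ft_force: [-5.5, 4.3, 12.0]
eef_pos: [0.5226, -0.2577, 0.2175]
ft_force: [-0.8, 6.9, 10.7]
eef_pos: [0.5063, -0.2694, 0.2175]
ft_force: [-0.9, 4.6, 10.0]
```

```bash
python3 -m jog '[[0,-0.0007,-0.0047,-0.0005,0,0,0],[0,-0.0004,-0.0048,0,0,0,0],[0,-0.0003,-0.0048,0,0,0,0],[0,-0.0001,-0.0048,0,0,0,0],[0,0.0001,-0.0048,0,0,0,0]]'|grep -E 'pos|ft'
python3 -m jog '[[0,0.0003,-0.0048,0,0,0,0],[0,0.0004,-0.0048,0,0,0,0],[0,0.0006,-0.0048,0,0,0,0],[0,0.0008,-0.0047,0,0,0,0],[0,0.001,-0.0047,0,0,0,0]]'|grep -E 'pos|ft'
```

```text
eef_pos: [0.4854, -0.2789, 0.2176]
ft_force: [6.0, 0.1, 0.8]
eef_pos: [0.4621, -0.284, 0.2177]
ft_force: [8.2, -1.6, -2.7]
```

```bash
python3 -m jog '[[0,0.0008,-0.0037,0,0,0,0],[0,0.0009,-0.0037,0,0,0,0],[0,0.0005,-0.0018,0,0,0,0],[0,0.0005,-0.0018,0,0,0,0],[0,0.0006,-0.0018,0,0,0,0]]'|grep -E 'pos|ft'
```

```text
eef_pos: [0.4492, -0.2847, 0.2177]
ft_force: [8.9, -3.4, -4.0]
```

```bash
python3 -m jog '[[0,0.0006,-0.0018,0,0,0,0],[0,0.0006,-0.0018,0,0,0,0],[0,0.0006,-0.0018,0,0,0,0],[0,0.0007,-0.0018,0,0,0,0],[0,0.0007,-0.0018,0,0,0,0]]'|grep -E 'pos|ft'
python3 - <<'E'
from h import *
print(telemetry.sense()['ft_force'])
E
```

```text
eef_pos: [0.4398, -0.2843, 0.2177]
ft_force: [8.2, -1.3, -3.9]
[ 8.22915401 -1.29884774 -3.87567127]
```

```bash
python3 -m jog '[[0,0.0007,-0.0018,0,0,0,0],[0,0.0007,-0.0017,0,0,0,0],[0,0.0008,-0.0017,0,0,0,0],[0,0.0008,-0.0017,0,0,0,0],[0,0.0008,-0.0017,0,0,0,0]]'|grep -E 'pos|ft'
```

```text
eef_pos: [0.4307, -0.2831, 0.2177]
ft_force: [9.5, -0.5, -4.0]
```

```bash
python3 -m jog '[[0,0.0008,-0.0017,0,0,0,0],[0,0.0008,-0.0017,0,0,0,0],[0,0.0009,-0.0017,0,0,0,0],[0,0.0009,-0.0017,0,0,0,0],[0,0.0009,-0.0017,0,0,0,0]]'|grep -E 'pos|ft'
```

```text
eef_pos: [0.4216, -0.2811, 0.2177]
ft_force: [10.2, 1.5, -3.4]
```

```bash
python3 -m jog '[[0,0.0011,-0.0016,0,0,0,0],[0,0.0011,-0.0016,0,0,0,0],[0,0.0011,-0.0016,0,0,0,0],[0,0.0012,-0.0015,0,0,0,0],[0,0.0012,-0.0015,0,0,0,0]]'|grep -E 'pos|ft'
```

```text
eef_pos: [0.4126, -0.2783, 0.2177]
ft_force: [12.2, 0.7, -5.2]
```

```bash
python3 -m jog '[[0,0.0012,-0.0015,0,0,0,0],[0,0.0012,-0.0015,0,0,0,0],[0,0.0012,-0.0015,0,0,0,0],[0,0.0012,-0.0014,0,0,0,0],[0,0.0013,-0.0014,0,0,0,0]]'|grep -E 'time|pos|ft'
```

```text
time_s: 23.27
eef_pos: [0.404, -0.2748, 0.2177]
ft_force: [13.0, -0.6, -6.9]
```

```bash
python3 -m jog '[[0,0.0012,-0.0012,0,0,0,0],[0,0.0012,-0.0012,0,0,0,0],[0,0.0013,-0.0012,0,0,0,0],[0,0.0000,-0.0000,0,0,0,0],[0,0.000,-0.0000,0,0,0,0]]'|grep -E 'time|pos|ft'
```

```text
time_s: 23.68
eef_pos: [0.3991, -0.2724, 0.2177]
ft_force: [11.6, 0.2, -5.2]
```

```bash
python3 -m jog '[[0,-0.0005,0.0005,0,0,0,0],[0,-0.0005,0.0005,0,0,0,0],[0,-0.0003,0.0003,0,0,0,0],[0,0,0,0,0,0,0],[0,0,0,0,0,0,0]]'|grep -E 'time|pos|ft'
python3 -m jog '[[0.6,0,0,0,0,0,0],[0.6,0,0,0,0,0,0],[0.6,0,0,0,0,0,0],[0.6,0,0,0,0,0,0],[0.6,0,0,0,0,0,0]]'
python3 -m jog '[[0.6,0,0,-0.02,0,0,0],[0.6,0,0,-0.03,0,0,0],[0.6,0,0,-0.04,0,0,0],[0.6,-0.02,0,-0.03,0,0,0],[0.6,-0.02,0,0,0,0,0]]'
python3 -m jog '[[0.6,-0.03,0.01,0,0,0,0],[0.6,-0.02,0.02,0,0,0,0],[0.6,0,0,0,0,0,0],[0.6,0,0,0,0,0,0],[0.6,0,0,0,0,0,0]]'
python3 - <<'E'
from h import *
s=telemetry.sense();p,d=imaging.grab_frame("wrist");np.save("w.npy",[s],allow_pickle=True);cv2.imwrite("pics/w5.png",p[:,:,::-1])
print(s['ft_force'])
E
```

```text
time_s: 24.1
eef_pos: [0.4005, -0.2731, 0.2177]
ft_force: [10.1, 1.1, -3.5]
time_s: 24.52
eef_pos: [0.3982, -0.2739, 0.2174]
orientation: [0.588, 0.809, -0.0, -0.001]
ft_force: [-0.0, 1.0, 0.2]
width: 0.0501
grasp_force: 0.0
time_s: 24.93
eef_pos: [0.4131, -0.3135, 0.3432]
orientation: [0.587, 0.81, 0.001, 0.003]
ft_force: [0.2, -0.4, 0.7]
width: 0.0547
grasp_force: 0.0
time_s: 25.35
eef_pos: [0.4546, -0.3503, 0.3371]
orientation: [0.588, 0.809, -0.0, -0.001]
ft_force: [-0.1, 1.5, -0.5]
width: 0.055
grasp_force: 0.0
[-0.13629081  1.49395797 -0.54054067]
```

View pics/w5.png

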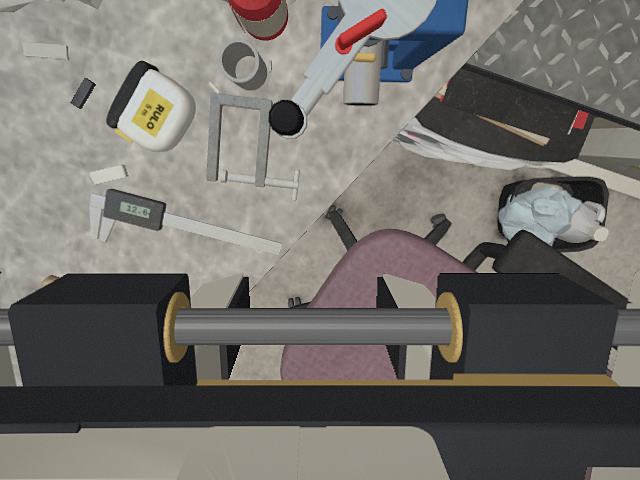

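The view shows the handle left clockwise, the pawl tip still on the CCW (tightening) side, the bystanders undisturbed and the gripper clear. The last moving pull was about 12 to 13 N, so I'm handing in.

```bash
python3 -c "
from workcell import finish_job
print(finish_job())"
```

```text
the job is handed in; nothing more can be done
None
```

I set the pawl to tighten, clamped the tube and handed the job in; the last pull I measured at the knob while it moved was about 12 N, and I then turned it about 3° further, to roughly 13 N by estimate; the pull rose more slowly than your 22 N per rad, so the clamping force is less certain than that figure suggests, and the hand-in returned no verdict.

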